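Free the ratchet pawl and lower the press arm onto the bead card

ROBOT

A 6-joint arm with a two-finger parallel gripper is mounted at the origin on a cart in front of the work surface, level with it; the furniture and walls round the work are solid. World frame = base frame: x ahead of the robot, y to its left, z up, the work surface at z = 0. Lengths are in m, angles in degrees, forces in N, time in s.
With the tool pointing down it reaches from about 0.3 to 0.75 m from the base axis. Payload 8.5 kg.
Tool frame: the origin (TCP) lies on the mounting face of the last link; the fingertips stand 173 mm ahead of it and the grasp point (between the pads) lies 155 mm ahead of it (env.tips_ahead is the distance from the TCP to the fingertips, in m); x points along the fingers, z is the direction in which the jaws open and shut, and the axes are right-handed (so a half turn about x gives the same grasp; the last joint's range is limited). The gripper opens to 85 mm and grips with 20 to 120 N. Pads are 22 mm wide; open, the fingers measure 114 mm over their backs; the gripper's body (76 mm by 85 mm) begins 54 mm behind the grasp point. The pads swing forward as they close: fully open they stand 13 mm farther back than shut.
Start: joints at [59.8, 21.807, 74.336, -0, 83.858, -12.336], TCP at [0.169, 0.523, 0.405] pointing down, gripper open.
Joint ranges: [-178.18, 178.18], [-50.72, 133.34], [12.68, 142.11], [-81.47, 261.47], [9.98, 163.14], [-165.26, 165.26]. Speed limits (degrees/s): [136.94, 136.94, 180, 180, 180, 180].

INTERFACE

Orientations are given as a 3x3 rotation matrix whose columns are the frame's x, y, z axes.
In Python, from rig import env, optics gives the robot as it stands.
- The arm moves only by the shell command python3 -m inch 'ROWS' [FORCE]. ROWS is JSON, a list of rows, each a list of 3 entries, a list of its own where there are three numbers: the closure, from -1 (fully open) to 1 (shut), then the shift along the tool's x, y, z in units of 30 mm (1.0 is 30 mm), then the turn about the tool's x in units of 5 degrees (1.0 is 5 degrees). In form: [[hand, [x, y, z], yaw], ...]. A call has exactly 8 rows; each row shifts and turns the commanded pose from where the row before left it, along the tool's axes as they then stand; what a row does not reach is not made up. A row lasts 1/12 s, in which the tool goes at most 41.7 mm and 7.16 degrees, less where a joint would pass 70% of its speed; a pose out of reach is approached as far as the arm can. A call is refused whole if a number of a shift passes 1 or a number of a turn 1, either way. A call with a gripper value outside its range is refused whole. The fingers move at their own pace and stop on an object; FORCE is the grip in N (left out, the last holds). Time passes only in rows, so rows that do not move let the fingers close, or fill a call up. It gives the time, the measured TCP pose, the force and the opening at its end, in the units of the state.
- env.observe(): the state, without advancing time (a new reading comes with each control period).
- optics.get_image(name): name is "side" or "top"; returns the picture (384x512x3 uint8, red, green, blue); there is no depth.
- optics.camera_params(name): a dict with "fx", "fy", "cx", "cy" (pixels), "k1" (the pictures are not rectified: a ray, as slopes to the right and down, at radius r is drawn at 1 + k1 r^2 times it, then the intrinsics apply), "xyz" and "rotation" of the camera in the world. Camera axes: x right, y down, z forward; pixel columns grow to the right and rows downward; lengths in m; the calibration is good to about 2 mm. A picture is of the moment at which its call begins. camera_params takes no time and is no camera call.
- env.close_job(): hands the job in, once; it reports no verdict.
The state is a dict: "time_s": time; "q": joint angles; "qvel": joint speeds; "joint_efforts": joint torques, N m; "position": TCP position; "tool_rot": TCP orientation; "ft_force": force on the tool from outside, world axes, zero at the start; "wrist_torque": the same for the moment, N m; "grip_width": finger opening in m.
Only numpy, scipy, OpenCV 4.12 (cv2) and the standard library are available. Lean on these libraries where they do the work, as an engineer would, in place of code of your own. Each camera call takes 0.05 s, during which the arm holds its last target.

TASK

The glued bead card has to be pressed flat in the small ratchet press. With the fingertips only, press the pawl's thumb pad down as far as it goes, so that the pawl lifts out of the ratchet teeth and stays out, then push the raised arm down past the teeth until its foot rests on the card, and let go. Do not grip or force anything, do not lift the arm, and leave the card and the things lying around where they are.

Things in the scene. Friction and masses are not known exactly. Their poses are not given: they have to be found in the camera images.
- press: Small ratchet press, fixed to the table: wooden base plate 215 x 130 x 12 mm (x -130 to +85), two aluminium cheeks carrying arm and pawl, highest fixed point 124 mm. Origin: on the table straight below the arm's hinge. x runs along the press: the arm points to -x, the pawl's thumb pad lies at +x; y is the hinge axis, z up. Arm hinge: x 0, height 70 mm. Pawl pivot: x +65, height 115 mm.
- press_arm (a joint): Angle of the press arm (rad): 0 = level, foot on the card; positive = raised; starts near 0.7. A stiff friction hinge (0.7 N m) keeps it wherever it is left, even with the pawl out; some 3 to 6 N on the paddle moves it. While the pawl is engaged, the teeth stop it at about 0.65 on the way down.
- press_paddle (a point): Centre of the top face of the wooden paddle at the arm's end (60 mm along the arm, 34 wide, 10 thick): 140 mm from the hinge along the arm, 13 mm above the arm's centre line. Moves on an arc about the hinge, from about 170 mm high to 83 mm high with the arm down. Its axes turn with the arm: x along it towards the hinge, z square to the top face.
- press_foot (a point): Centre of the underside of the arm's round rubber foot (40 mm across, on a stem): 85 mm from the hinge along the arm, 56 mm below the arm's centre line. Moves with the arm; it comes down on the card.
- press_pawl (a joint): Angle of the steel pawl about its pivot (rad): 0 = nose in the teeth (as at the start), 0.32 = thumb pad pressed right down to its stop, nose well clear of the teeth. Free of the teeth above about 0.15. A stiff friction pivot (0.1 N m; about 2.5 N on the pad) keeps it wherever it is left.
- pawl_pad (a point): Centre of the top face of the pawl's steel thumb pad (26 mm along the press x 30 mm wide, 6 mm thick), at the tail end behind the cheeks: 110 mm from the arm's hinge along press +x, 120 mm high at the start. Pressing it down to the stop lowers it by 14 mm.
- card: Loose card sewn with beads, 60 x 100 mm, 2 mm thick (4 mm over the beads), lying on the press base plate under the raised foot (60 mm side along the press). Origin: centre of its underside.
- spool_navy: Bystander: reel of dark navy thread, 29 mm across, 52 mm tall, standing beside the press. Origin: centre of its underside.
- spool_teal: Bystander: reel of green thread, 29 mm across, 52 mm tall, standing at the other side of the press. Origin: centre of its underside.
- rosette: Bystander: small brown bead rosette, 31 x 30 x 14 mm, beside the press. Origin: centre of its underside.
- star_0: Bystander: bead star, 59 x 61 x 19 mm, at the far right. Origin: centre of its underside.
- peg: Bystander: purple clothes-peg-like clip, 15 x 72 x 12 mm, at the back of the table. Origin: centre of its underside.
Mind the look-alikes: they are no part of the job. Of the things that look like the card, the middle-sized one is meant.

How it is judged (in metres and radians):
On the way, in this order (a step that is already met when the one before it is completed fails the run):
1. the pawl is pressed right out of the teeth while the arm is still up (value of joint press_pawl above 0.2 rad and value of joint press_arm above 0.6 rad), for 0.2 s.
2. the arm is pushed down until its foot is on the card (value of joint press_pawl above 0.2 rad and value of joint press_arm below 0.03 rad), for 0.2 s.
At the end, for the whole second after the job is handed in: The arm is down with its foot on the card (arm joint below 0.03 rad, about 3 mm at the foot) and at rest, the pawl is still out of the teeth (pawl joint above 0.2 rad), the card has shifted by less than 12 mm and lies under the foot, and every bystander is within 20 mm of where it was (all of step 2 and velocity of joint press_arm between -0.05 and 0.05 rad/s and distance of card from where it was at the start of the episode below 0.012 m and horizontal distance between press_foot and card below 0.025 m and distance of each of spool_navy, spool_teal, rosette, star_0, peg from where it was at the start of the episode below 0.02 m); the robot touches nothing.
It fails at once if the arm is lifted (above 0.85 rad) (value of joint press_arm above 0.85 rad).
It fails at once if the press is gripped or forced with the arm up (over 45 N between fingers and press) (value of joint press_arm above 0.06 rad and contact force between the fingers and press above 45 N).
It fails at once if the lowered arm is rammed down (over 80 N between fingers and press) (contact force between the fingers and press above 80 N).
It fails at once if the card is lifted, carried or shoved (12 mm) (distance of card from where it was at the start of the episode above 0.012 m).
It fails at once if a bystander is knocked, lifted or moved (20 mm) (distance of any of spool_navy, spool_teal, rosette, star_0, peg from where it was at the start of the episode above 0.02 m).
It also fails if it takes over 38 s, if anything falls off the work surface, if the arm or the gripper's body presses on something with over 40 N, if the wrist force passes 120 N, or if a joint passes its speed limit or range.

## Working session

There is one attempt and no reset: what is moved stays moved. The work goes in short steps, Python scripts to look and compute and a shell command to move; the robot and the scene stay as the last step left them, time stands still between calls to the robot, and variables do not carry over. Pictures are saved under pics/ and viewed, and the job is handed in when it is done.

```bash
ls; mkdir -p pics; python3 - <<'E'
from rig import env, optics
import cv2
s=env.observe(); print(s)
for n in ("side","top"):
    im=optics.get_image(n); cv2.imwrite(f"pics/{n}0.png",im[:,:,::-1]); print(n,optics.camera_params(n))
E
```

```text
pics
{'time_s': 0.0, 'q': array([ 5.98006839e+01,  2.18411130e+01,  7.43843868e+01,  1.41508226e-03,
        8.38568866e+01, -1.23369097e+01]), 'qvel': array([-0.01141275, -0.03512544, -0.0020316 , -0.02753921, -0.01087259,
       -0.00199154]), 'joint_efforts': array([-1.69069453e-04, -4.48463917e+01, -2.31277639e+01, -2.57251277e-04,
        4.82506090e-03, -1.85710967e-06]), 'position': array([0.16869232, 0.52344842, 0.4041126 ]), 'tool_rot': array([[-7.44508371e-04, -9.51794926e-01,  3.06734191e-01],
       [-1.23041039e-03,  3.06734916e-01,  9.51794189e-01],
       [-9.99998966e-01,  3.31209806e-04, -1.39946508e-03]]), 'ft_force': array([ 0.61937237, -0.07289637,  0.51591969]), 'wrist_torque': array([ 0.04345283, -0.03892854,  0.07224564]), 'grip_width': 0.08536620956498302}
side {'fx': 444.92514342767487, 'fy': 444.92514342767487, 'cx': 262.37777958897533, 'cy': 191.14073543582896, 'k1': -0.006689284517355822, 'xyz': array([0.18166826, 0.64551113, 0.81220961]), 'rotation': array([[-0.82256059, -0.38089756,  0.42226901],
       [-0.5685997 ,  0.56315249, -0.59962793],
       [-0.00940503, -0.73333234, -0.67980529]])}
top {'fx': 463.7318617088605, 'fy': 463.7318617088605, 'cx': 249.05525363571837, 'cy': 195.71079047705857, 'k1': -0.18250245879259938, 'xyz': array([0.42253799, 0.00348433, 1.44503822]), 'rotation': array([[ 0.02922593, -0.98742538,  0.15536073],
       [-0.99951998, -0.03046746, -0.00561555],
       [ 0.01027838, -0.15512203, -0.98784184]])}
```

View pics/side0.png

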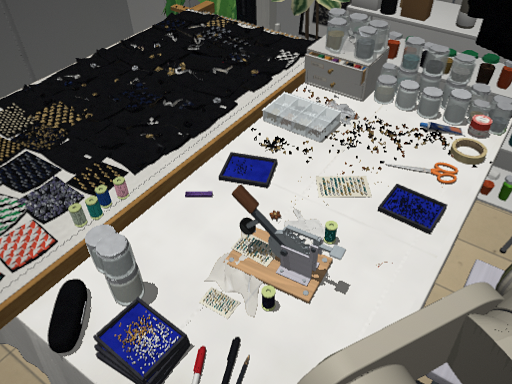

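View pics/top0.png

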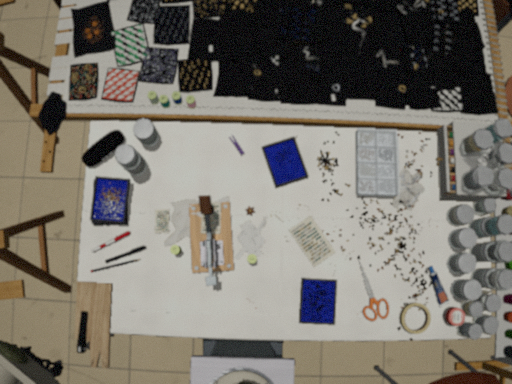

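```bash
python3 - <<'E'
import cv2
a=cv2.imread("pics/side0.png")[170:310,190:360]; cv2.imwrite("pics/side0c.png",cv2.resize(a,None,fx=4.5,fy=4.2,interpolation=cv2.INTER_CUBIC))
a=cv2.imread("pics/top0.png")[180:300,145:275]; cv2.imwrite("pics/top0c.png",cv2.resize(a,None,fx=5,fy=5,interpolation=cv2.INTER_CUBIC))
E
```

```text
(no output)
```

View pics/side0c.png

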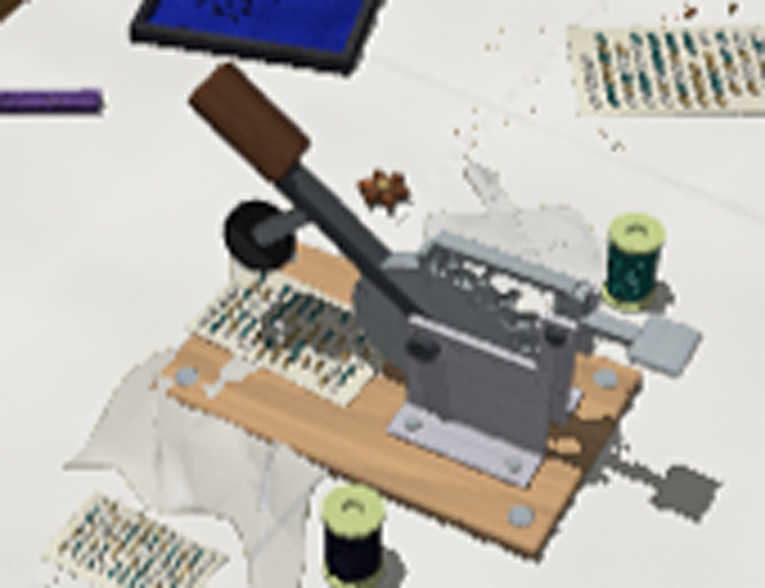

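View pics/top0c.png

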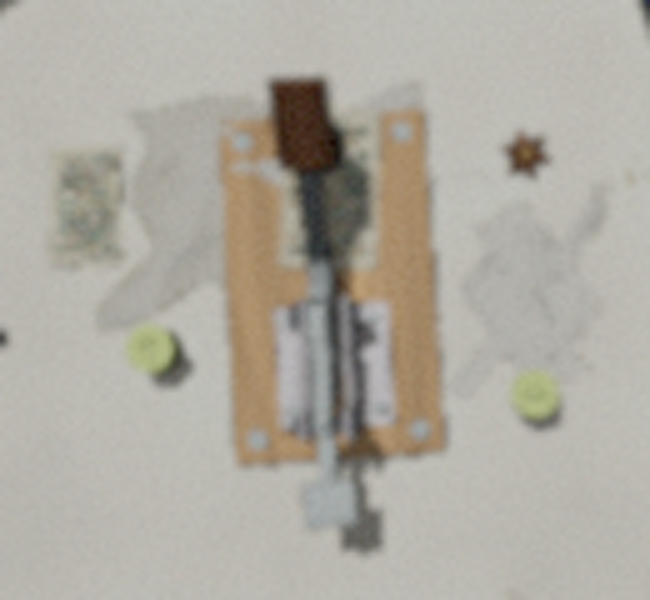

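```bash
cat > h.py <<'E'
import numpy as np, cv2
from rig import env, optics
def K(n):
    p=optics.camera_params(n); return p
def ray(n,uv):
    p=K(n); x=(uv[0]-p['cx'])/p['fx']; y=(uv[1]-p['cy'])/p['fy']
    rd=np.hypot(x,y); r=rd
    for _ in range(30): r=rd/(1+p['k1']*r*r)
    s=r/rd
    d=p['rotation']@np.array([x*s,y*s,1]); return p['xyz'],d/np.linalg.norm(d)
def plane(n,uv,z):
    o,d=ray(n,uv); return o+d*(z-o[2])/d[2]
def tri(us,ut):
    o1,d1=ray('side',us); o2,d2=ray('top',ut)
    A=np.stack([d1,-d2],1); t=np.linalg.lstsq(A,o2-o1,rcond=None)[0]
    a=o1+t[0]*d1;b=o2+t[1]*d2; return (a+b)/2,np.linalg.norm(a-b)
def proj(n,P):
    p=K(n); c=p['rotation'].T@(np.array(P)-p['xyz']); x=c[:2]/c[2]; x=x*(1+p['k1']*(x@x))
    return np.array([p['fx']*x[0]+p['cx'],p['fy']*x[1]+p['cy']])
def sc(u,v): return ((u+.5)/4.5-.5+190,(v+.5)/4.2-.5+170)
def tc(u,v): return ((u+.5)/5-.5+145,(v+.5)/5-.5+180)
E
python3 - <<'E'
from h import *
np.set_printoptions(precision=4,suppress=True)
print('pad',tri(sc(668,344),tc(332,502)))
c=[plane('top',tc(*q),.012) for q in [(222,120),(425,112),(445,452),(238,464)]]
print(c,[np.linalg.norm(c[i]-c[(i+1)%4]) for i in range(4)])
print('side corners',[plane('side',sc(*q),.012) for q in [(165,385),(640,375),(537,550)]])
print('paddle far-left', tri(sc(228,64),tc(272,80)), 'ctr',)
# bolts
print('bolts',[plane('top',tc(*q),.013)[:2] for q in [(242,142),(402,131),(419,430),(257,438)]],[plane('side',sc(*q),.013)[:2] for q in [(187,377),(605,378),(521,516)]])
print('spools',[plane('top',tc(*q),.052)[:2] for q in [(152,350),(536,396)]],[plane('side',sc(*q),.052)[:2] for q in [(354,507),(637,236)]])
E
```

```text
pad (array([0.3861, 0.0965, 0.1205]), np.float64(0.00033845969599658956))
[array([0.6172, 0.1822, 0.012 ]), array([0.6262, 0.0555, 0.012 ]), array([0.4161, 0.036 , 0.012 ]), array([0.4044, 0.1628, 0.012 ])] [np.float64(0.12709253710277757), np.float64(0.21103305503670308), np.float64(0.1273556297866224), np.float64(0.21365412134568645)]
side corners [array([0.6136, 0.1776, 0.012 ]), array([0.4196, 0.0374, 0.012 ]), array([0.4069, 0.1618, 0.012 ])]
paddle far-left (array([0.6073, 0.1283, 0.2127]), np.float64(0.01176236041902691)) ctr
bolts [array([0.6036, 0.1689]), array([0.6136, 0.0693]), array([0.429 , 0.0523]), array([0.4207, 0.1516])] [array([0.6072, 0.1676]), array([0.4329, 0.0499]), array([0.4229, 0.1494])]
spools [array([0.471 , 0.2131]), array([ 0.4512, -0.0182])] [array([0.4759, 0.2115]), array([ 0.4549, -0.0172])]
```

```bash
python3 -c "from rig import env; print(env.tips_ahead)"; python3 -m inch '[[1,[0,0,0],-1],[1,[0,0,0],-1],[1,[0,0,0],-1],[1,[0,0,0],-1],[1,[0,0,0],-0.6],[1,[0,0,0],0],[1,[0,0,0],0],[1,[0,0,0],0]]' 20
```

```text
0.1734
time_s: 0.77
position: [0.1687, 0.5235, 0.4045]
tool_rot: [[-0.0, -0.996, -0.088], [-0.0, -0.088, 0.996], [-1.0, 0.0, -0.0]]
ft_force: [0.5, 0.6, 0.3]
grip_width: 0.0
```

```bash
python3 -m inch '[[1,[0,-0.4,-0.5],0],[1,[0,-0.4,-1],0],[1,[0,-0.4,-1],0],[1,[0,-0.4,-1],0],[1,[0,-0.4,-1],0],[1,[0,-0.4,-1],0],[1,[0,-0.4,-1],0],[1,[0,-0.4,-1],0]]'
python3 -m inch '[[1,[0,-0.4,-1],0],[1,[0,-0.4,-1],0],[1,[0,-0.4,-1],0],[1,[0,-0.4,-1],0],[1,[0,-0.4,-1],0],[1,[0,-0.4,-1],0],[1,[0,0,-0.5],0],[1,[0,0,0],0]]'
```

```text
time_s: 1.43
position: [0.2847, 0.3065, 0.4048]
tool_rot: [[0.0, -0.996, -0.089], [0.0, -0.089, 0.996], [-1.0, -0.0, 0.0]]
ft_force: [0.6, 1.3, 0.3]
grip_width: 0.0
time_s: 2.1
position: [0.3744, 0.118, 0.4047]
tool_rot: [[0.0, -0.996, -0.085], [-0.001, -0.085, 0.996], [-1.0, 0.0, -0.001]]
ft_force: [0.6, 0.9, 0.7]
grip_width: -0.0
```

```bash
python3 -m inch '[[1,[0,-0.13,-0.38],0],[1,[0,-0.13,-0.37],0],[1,[0.6,0,0],0],[1,[0.9,0,0],0],[1,[0.9,0,0],0],[1,[0.5,0,0],0],[1,[0.2,0,0],0],[1,[0,0,0],0]]'
python3 - <<'E'
from h import *
im=optics.get_image("side")[:,:,::-1]; a=im[150:310,190:390]; cv2.imwrite("pics/side1.png",cv2.resize(a,None,fx=4,fy=3.7,interpolation=cv2.INTER_CUBIC))
E
```

```text
time_s: 2.77
position: [0.3832, 0.099, 0.311]
tool_rot: [[-0.002, -0.996, -0.09], [0.0, -0.09, 0.996], [-1.0, 0.002, 0.0]]
ft_force: [-0.4, 0.1, -0.0]
grip_width: -0.0
```

View pics/side1.png

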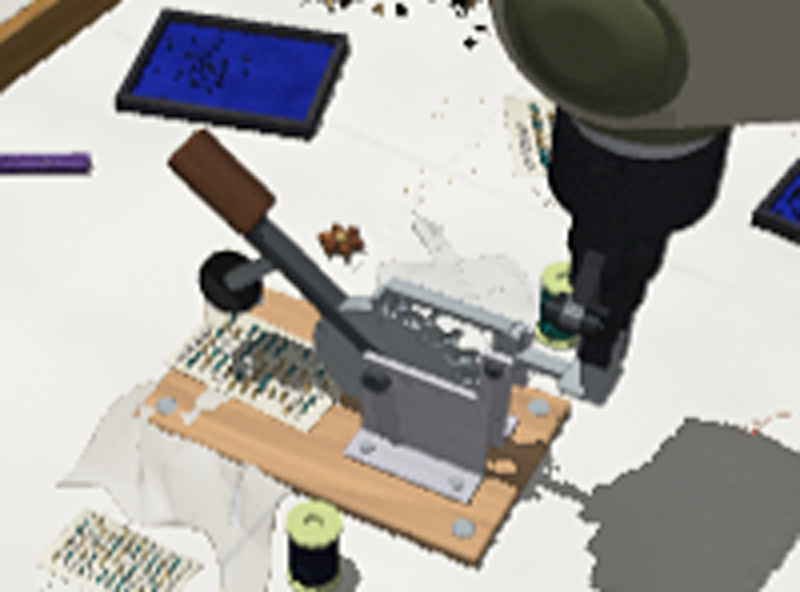

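```bash
python3 -m inch '[[1,[0.2,-0.05,-0.08],0],[1,[0.2,0,0],0],[1,[0.1,0,0],0],[1,[0.1,0,0],0],[1,[0.1,0,0],0],[1,[0,0,0],0],[1,[0,0,0],0],[1,[0,0,0],0]]'
python3 -m inch '[[1,[0.05,0,0],0],[1,[0.05,0,0],0],[1,[0.05,0,0],0],[1,[0.05,0,0],0],[1,[0,0,0],0],[1,[0,0,0],0],[1,[0,0,0],0],[1,[0,0,0],0]]'
```

```text
time_s: 3.48
position: [0.3852, 0.0962, 0.2908]
tool_rot: [[0.0, -0.996, -0.089], [0.0, -0.089, 0.996], [-1.0, -0.0, 0.0]]
ft_force: [0.0, 0.3, 1.1]
grip_width: 0.0
time_s: 4.15
position: [0.385, 0.0962, 0.2846]
tool_rot: [[-0.001, -0.996, -0.09], [-0.0, -0.09, 0.996], [-1.0, 0.001, 0.0]]
ft_force: [0.8, -0.6, -0.2]
grip_width: 0.0003
```

```bash
python3 - <<'E'
from h import *
im=optics.get_image("side")[:,:,::-1]; a=im[150:310,190:390]; cv2.imwrite("pics/side2.png",cv2.resize(a,None,fx=4,fy=3.7,interpolation=cv2.INTER_CUBIC))
E
```

```text
(no output)
```

View pics/side2.png

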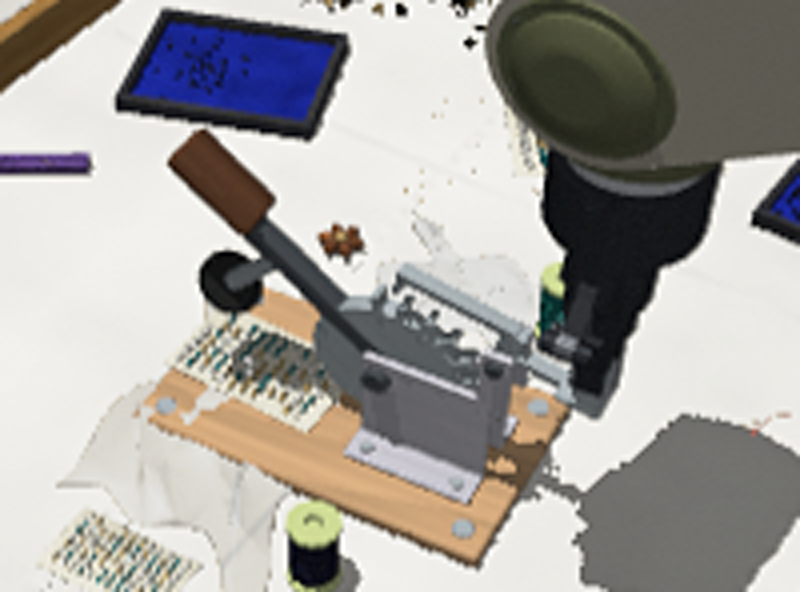

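The pawl bar's nose has clearly risen off the teeth (bar end went from about (385,288) to (400,268)), and the fingertip is on the pad at (590,390). I'll continue to the stop in small steps.

```bash
python3 -m inch '[[1,[0.05,0,0],0],[1,[0,0,0],0],[1,[0.05,0,0],0],[1,[0,0,0],0],[1,[0.03,0,0],0],[1,[0,0,0],0],[1,[0,0,0],0],[1,[0,0,0],0]]'
```

```text
time_s: 4.87
position: [0.3851, 0.0962, 0.2808]
tool_rot: [[-0.0, -0.996, -0.09], [-0.0, -0.09, 0.996], [-1.0, 0.0, -0.0]]
ft_force: [0.5, -0.5, 2.4]
grip_width: -0.0003
```

```bash
python3 -m inch '[[1,[0.04,0,0],0],[1,[0,0,0],0],[1,[0,0,0],0],[1,[0,0,0],0],[1,[0,0,0],0],[1,[0,0,0],0],[1,[0,0,0],0],[1,[0,0,0],0]]'
python3 -m inch '[[1,[0.04,0,0],0],[1,[0,0,0],0],[1,[0,0,0],0],[1,[0,0,0],0],[1,[0,0,0],0],[1,[0,0,0],0],[1,[0,0,0],0],[1,[0,0,0],0]]'
```

```text
time_s: 5.53
position: [0.3851, 0.0962, 0.2801]
tool_rot: [[0.001, -0.996, -0.09], [-0.0, -0.09, 0.996], [-1.0, -0.001, -0.0]]
ft_force: [-1.6, 0.2, 10.0]
grip_width: 0.0001
time_s: 6.2
position: [0.3851, 0.0963, 0.2796]
tool_rot: [[0.002, -0.996, -0.09], [-0.0, -0.09, 0.996], [-1.0, -0.002, -0.0]]
ft_force: [-5.4, -0.6, 21.4]
grip_width: -0.0002
```

The force jumped to 21 N with the tip at z = 0.106, which is 14 mm down, so the pawl is at its stop. Now lift off and go above the paddle.

```bash
python3 -m inch '[[1,[-0.2,0,0],0],[1,[-0.6,0,0],0],[1,[-1,0,0],0],[1,[-1,0,0],0],[1,[-1,0,0],0],[1,[-1,0,0],0],[1,[-0.6,0,0],0],[1,[0,0,0],0]]'
python3 - <<'E'
from h import *
im=optics.get_image("side")[:,:,::-1]; a=im[150:310,190:390]; cv2.imwrite("pics/side3.png",cv2.resize(a,None,fx=4,fy=3.7,interpolation=cv2.INTER_CUBIC))
im=optics.get_image("top")[:,:,::-1][180:300,145:275]; cv2.imwrite("pics/top3.png",cv2.resize(im,None,fx=5,fy=5,interpolation=cv2.INTER_CUBIC))
E
```

```text
time_s: 6.87
position: [0.385, 0.0963, 0.4436]
tool_rot: [[0.006, -0.996, -0.09], [-0.0, -0.09, 0.996], [-1.0, -0.006, -0.001]]
ft_force: [-0.2, 0.0, 0.7]
grip_width: -0.0004
```

View pics/side3.png

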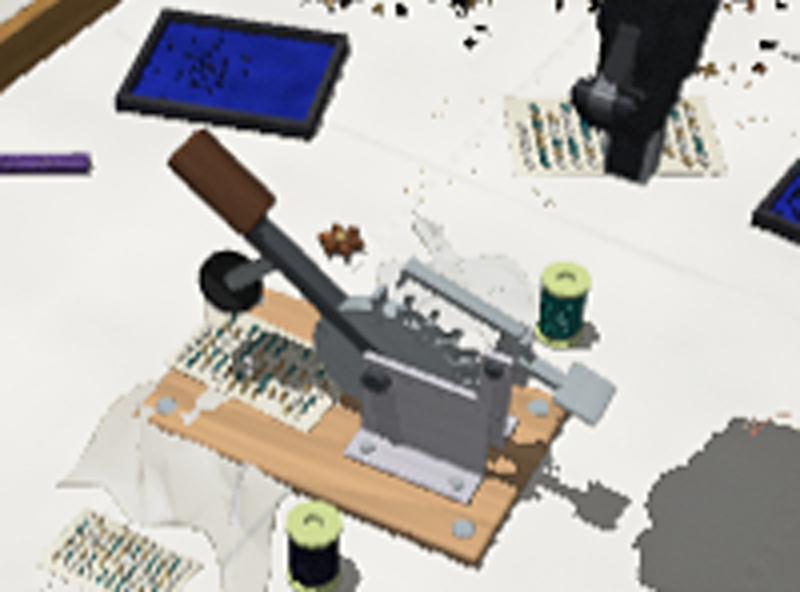

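View pics/top3.png

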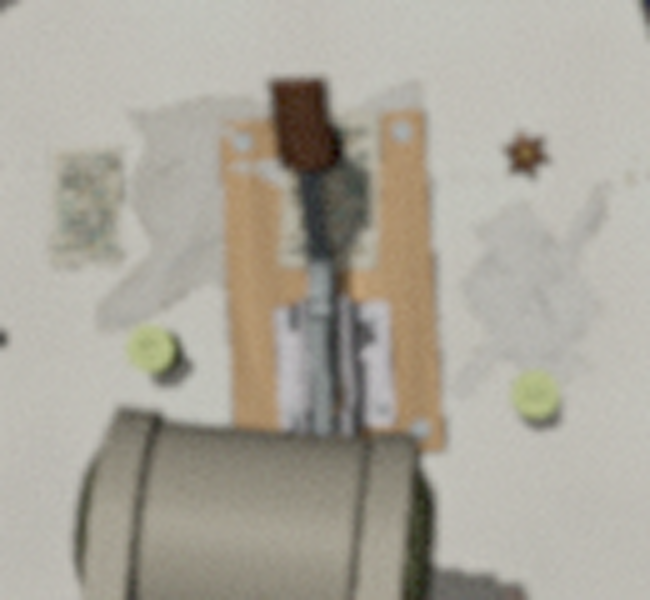

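```bash
python3 - <<'E'
from h import *
np.set_printoptions(precision=1,suppress=True)
u=np.array([.9958,.0918,0]); v=np.array([-.0918,.9958,0]); o=np.array([.4946,.106,0])
im={'side':cv2.imread('pics/side0.png'),'top':cv2.imread('pics/top0.png')}
for a in (.65,.7,.75):
  c,s=np.cos(a),np.sin(a)
  P=lambda l,y,h: o+u*(l*c-h*s)+v*y+np.array([0,0,.07+l*s+h*c])
  for n in im:
    cs=[proj(n,P(.14+dl,dy,.013)) for dl,dy in [(-.03,-.017),(.03,-.017),(.03,.017),(-.03,.017)]]+[proj(n,P(.14,0,.013))]
    print(a,n,*[((q[0]-145+.5)*5,(q[1]-180+.5)*5) if n=='top' else ((q[0]-189.5)*4.5,(q[1]-169.5)*4.2) for q in cs], sep='\n  ') if a==.7 else 0
    if a==.7:
      cv2.polylines(im[n],[np.int32(np.array(cs[:4])*16)],True,(0,255,0),1,cv2.LINE_AA,4)
a=im['side'][170:310,190:360]; b=im['top'][180:300,145:275]
cv2.imwrite('pics/chk.png',np.hstack([cv2.resize(a,(390,360)),cv2.resize(b,(390,360))]))
E
```

```text
0.7
  side
  (np.float64(323.5266535717356), np.float64(144.47017140655348))
  (np.float64(237.01536427683124), np.float64(58.250048750297225))
  (np.float64(198.26226973702614), np.float64(98.95056435460056))
  (np.float64(287.1999399592499), np.float64(186.7716529386649))
  (np.float64(261.94338022854157), np.float64(122.09194851142274))
0.7
  top
  (np.float64(342.25207742026754), np.float64(171.37794482445912))
  (np.float64(333.2815973672078), np.float64(80.15863501929701))
  (np.float64(271.50883951524236), np.float64(83.89630562982703))
  (np.float64(281.9579866188744), np.float64(174.99160531105417))
  (np.float64(307.2809095039132), np.float64(128.1662753849369))
```

View pics/chk.png

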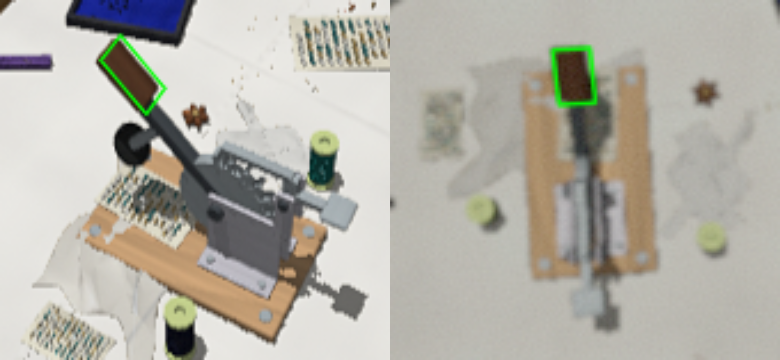

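```bash
python3 -m inch '[[1,[0,-0.5,0],0],[1,[0,-1,0],0],[1,[0,-1,0],0],[1,[0,-1,0],0],[1,[0,-1,0],0],[1,[0,-1,0],0],[1,[0,-1,0],0],[1,[0,-0.45,0],0]]'
python3 -m inch '[[1,[0,0,0],0],[1,[0.3,0,0],0],[1,[0.6,0,0],0],[1,[0.6,0,0],0],[1,[0.4,0,0],0],[1,[0.2,0,0],0],[1,[0,0,0],0],[1,[0,0,0],0]]'
```

```text
time_s: 7.63
position: [0.5956, 0.1149, 0.4372]
tool_rot: [[-0.004, -0.996, -0.089], [0.0, -0.089, 0.996], [-1.0, 0.004, 0.0]]
ft_force: [0.1, 0.1, 0.6]
grip_width: -0.0002
time_s: 8.3
position: [0.5923, 0.1149, 0.3776]
tool_rot: [[-0.0, -0.996, -0.09], [0.0, -0.09, 0.996], [-1.0, 0.0, 0.0]]
ft_force: [-0.1, 0.3, 0.8]
grip_width: -0.0001
```

```bash
python3 -m inch '[[1,[0.2,0,0],0],[1,[0.2,0,0],0],[1,[0.1,0,0],0],[1,[0.1,0,0],0],[1,[0.1,0,0],0],[1,[0.1,0,0],0],[1,[0,0,0],0],[1,[0,0,0],0]]'
python3 - <<'E'
from h import *
im=optics.get_image("side")[:,:,::-1]; a=im[150:310,190:390]; cv2.imwrite("pics/side4.png",cv2.resize(a,None,fx=4,fy=3.7,interpolation=cv2.INTER_CUBIC))
E
```

```text
time_s: 8.97
position: [0.5928, 0.1149, 0.3533]
tool_rot: [[-0.0, -0.996, -0.089], [-0.0, -0.089, 0.996], [-1.0, 0.0, 0.0]]
ft_force: [0.8, -0.5, 0.3]
grip_width: -0.0
```

View pics/side4.png

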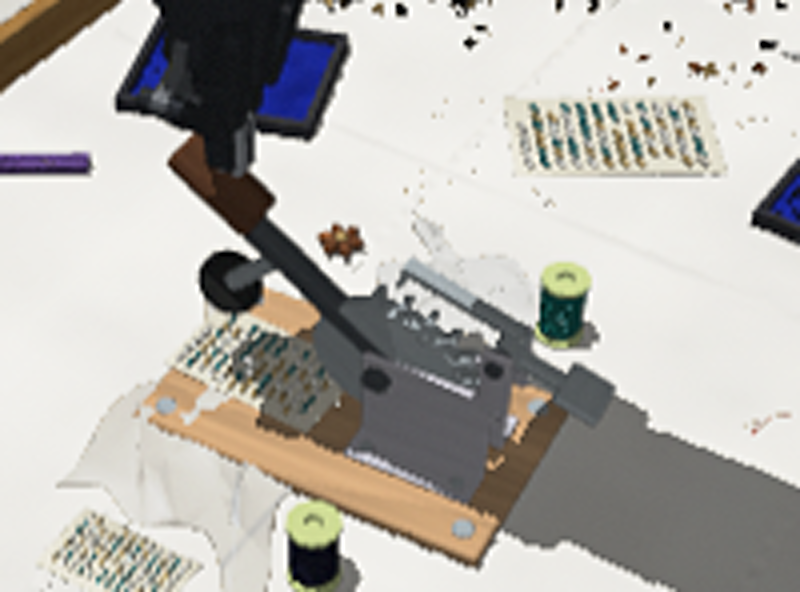

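The fingertip sits just above the middle of the paddle, around (230,165), and the pawl is still out. Next, push down along the arc.

```bash
python3 -m inch '[[1,[0.1,-0.07,0],0],[1,[0.1,-0.08,0],0],[1,[0.1,-0.08,0],0],[1,[0.1,-0.08,0],0],[1,[0.1,-0.08,0],0],[1,[0.1,-0.08,0],0],[1,[0.1,-0.08,0],0],[1,[0.1,-0.08,0],0]]'
python3 -m inch '[[1,[0.12,-0.08,0],0],[1,[0.12,-0.08,0],0],[1,[0.12,-0.07,0],0],[1,[0.12,-0.07,0],0],[1,[0.12,-0.07,0],0],[1,[0.12,-0.06,0],0],[1,[0.1,-0.05,0],0],[1,[0,0,0],0]]'
python3 - <<'E'
from h import *
im=optics.get_image("side")[:,:,::-1]; a=im[150:310,190:390]; cv2.imwrite("pics/side5.png",cv2.resize(a,None,fx=4,fy=3.7,interpolation=cv2.INTER_CUBIC))
E
```

```text
time_s: 9.68
position: [0.6121, 0.1167, 0.3301]
tool_rot: [[0.002, -0.996, -0.09], [0.0, -0.09, 0.996], [-1.0, -0.002, 0.0]]
ft_force: [-1.3, 0.1, 5.5]
grip_width: 0.0003
time_s: 10.35
position: [0.6263, 0.1179, 0.3044]
tool_rot: [[0.0, -0.996, -0.09], [0.0, -0.09, 0.996], [-1.0, -0.0, 0.0]]
ft_force: [0.6, -0.5, 2.2]
grip_width: 0.0003
```

View pics/side5.png

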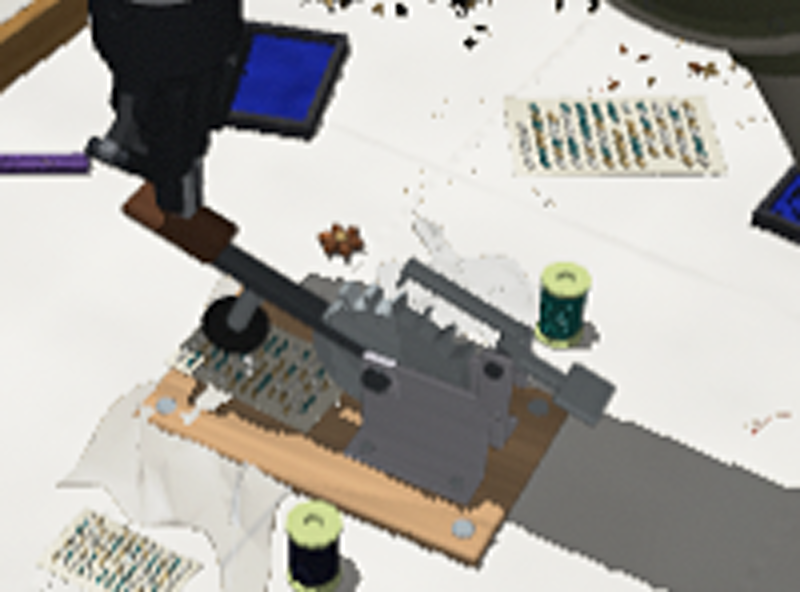

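```bash
python3 -m inch '[[1,[0.12,-0.04,0],0],[1,[0.12,-0.04,0],0],[1,[0.12,-0.03,0],0],[1,[0.12,-0.03,0],0],[1,[0.12,-0.03,0],0],[1,[0.12,-0.02,0],0],[1,[0.12,-0.02,0],0],[1,[0.1,-0.02,0],0]]'
python3 -m inch '[[1,[0.1,-0.01,0],0],[1,[0.1,-0.01,0],0],[1,[0.1,-0.01,0],0],[1,[0.05,0,0],0],[1,[0.05,0,0],0],[1,[0,0,0],0],[1,[0,0,0],0],[1,[0,0,0],0]]'
```

```text
time_s: 11.07
position: [0.6334, 0.1184, 0.2767]
tool_rot: [[0.003, -0.996, -0.089], [0.0, -0.089, 0.996], [-1.0, -0.003, -0.0]]
ft_force: [4.4, 1.0, 5.1]
grip_width: -0.0005
time_s: 11.73
position: [0.6336, 0.1185, 0.2644]
tool_rot: [[-0.001, -0.996, -0.089], [-0.0, -0.089, 0.996], [-1.0, 0.001, -0.0]]
ft_force: [1.1, -0.4, 2.5]
grip_width: 0.0003
```

```bash
python3 -m inch '[[1,[0.05,0,0],0],[1,[0,0,0],0],[1,[0.05,0,0],0],[1,[0,0,0],0],[1,[0.05,0,0],0],[1,[0,0,0],0],[1,[0,0,0],0],[1,[0,0,0],0]]'
python3 -m inch '[[1,[0.03,0,0],0],[1,[0,0,0],0],[1,[0.03,0,0],0],[1,[0,0,0],0],[1,[0,0,0],0],[1,[0,0,0],0],[1,[0,0,0],0],[1,[0,0,0],0]]'
```

```text
time_s: 12.4
position: [0.6337, 0.1186, 0.26]
tool_rot: [[-0.0, -0.996, -0.09], [0.0, -0.09, 0.996], [-1.0, 0.0, 0.0]]
ft_force: [2.5, 0.1, 3.4]
grip_width: 0.0004
time_s: 13.07
position: [0.6337, 0.1186, 0.2583]
tool_rot: [[-0.0, -0.996, -0.089], [0.0, -0.089, 0.996], [-1.0, 0.0, 0.0]]
ft_force: [2.7, 0.5, 3.5]
grip_width: -0.0001
```

```bash
python3 -m inch '[[1,[0.03,0,0],0],[1,[0,0,0],0],[1,[0.02,0,0],0],[1,[0,0,0],0],[1,[0,0,0],0],[1,[0,0,0],0],[1,[0,0,0],0],[1,[0,0,0],0]]'
python3 -m inch '[[1,[0.03,0,0],0],[1,[0,0,0],0],[1,[0,0,0],0],[1,[0,0,0],0],[1,[0,0,0],0],[1,[0,0,0],0],[1,[0,0,0],0],[1,[0,0,0],0]]'
```

```text
time_s: 13.73
position: [0.6337, 0.1186, 0.2573]
tool_rot: [[0.001, -0.996, -0.09], [-0.0, -0.09, 0.996], [-1.0, -0.001, -0.0]]
ft_force: [1.9, 0.5, 7.1]
grip_width: 0.0001
time_s: 14.4
position: [0.6337, 0.1186, 0.2572]
tool_rot: [[0.001, -0.996, -0.09], [-0.0, -0.09, 0.996], [-1.0, -0.001, -0.0]]
ft_force: [0.4, 0.8, 11.1]
grip_width: 0.0001
```

```bash
python3 -m inch '[[1,[0.04,0,0],0],[1,[0,0,0],0],[1,[0,0,0],0],[1,[0.03,0,0],0],[1,[0,0,0],0],[1,[0,0,0],0],[1,[0,0,0],0],[1,[0,0,0],0]]'
python3 - <<'E'
from h import *
im=optics.get_image("side")[:,:,::-1]; a=im[150:310,190:390]; cv2.imwrite("pics/side6.png",cv2.resize(a,None,fx=4,fy=3.7,interpolation=cv2.INTER_CUBIC))
E
```

```text
time_s: 15.07
position: [0.6335, 0.1186, 0.257]
tool_rot: [[0.003, -0.996, -0.09], [-0.0, -0.09, 0.996], [-1.0, -0.003, -0.001]]
ft_force: [-4.3, -0.2, 24.4]
grip_width: 0.0004
```

View pics/side6.png

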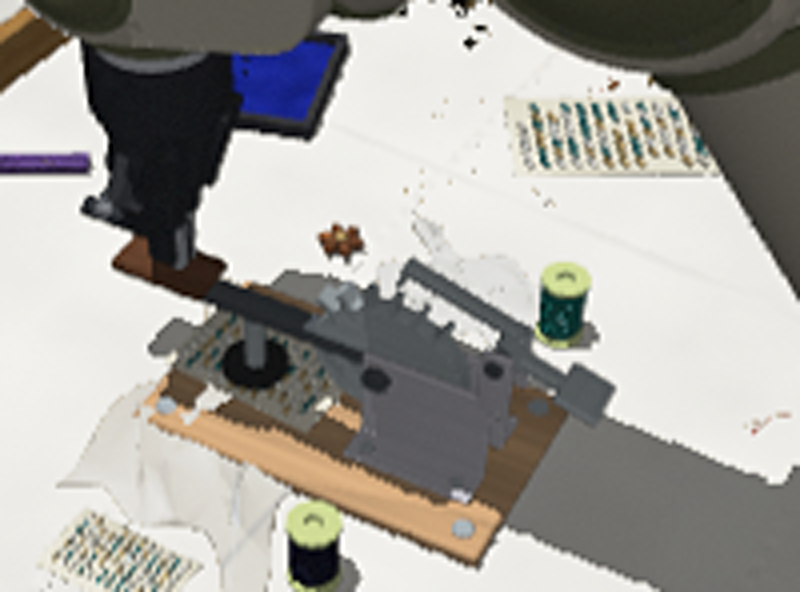

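The foot stands on the card at (255,365), the pawl is out and the bystanders are in place. The stop is hard at 24 N. Now lift off.

```bash
python3 -m inch '[[1,[-0.1,0,0],0],[1,[-0.3,0,0],0],[1,[-0.8,0,0],0],[1,[-1,0,0],0],[1,[-1,0,0],0],[1,[-1,0,0],0],[1,[-0.5,0,0],0],[1,[0,0,0],0]]'
python3 -m inch '[[1,[-0.2,0.4,0],0],[1,[-0.2,1,0],0],[1,[0,1,0],0],[1,[0,1,0],0],[1,[0,1,0],0],[1,[0,1,0],0],[1,[0,0.4,0],0],[1,[0,0,0],0]]'
python3 - <<'E'
from h import *
im=optics.get_image("side")[:,:,::-1]; cv2.imwrite("pics/side7f.png",im);a=im[150:310,190:390]; cv2.imwrite("pics/side7.png",cv2.resize(a,None,fx=4,fy=3.7,interpolation=cv2.INTER_CUBIC))
print(env.observe()['ft_force'])
E
```

```text
time_s: 15.78
position: [0.6334, 0.1187, 0.3985]
tool_rot: [[0.005, -0.996, -0.09], [0.0, -0.09, 0.996], [-1.0, -0.005, -0.0]]
ft_force: [-0.1, -0.7, 0.1]
grip_width: -0.0002
time_s: 16.45
position: [0.458, 0.1031, 0.4061]
tool_rot: [[-0.004, -0.996, -0.09], [0.0, -0.09, 0.996], [-1.0, 0.004, 0.0]]
ft_force: [0.3, 0.1, 0.1]
grip_width: -0.0003
[0.29806062 1.23546718 0.74630632]
```

View pics/side7.png

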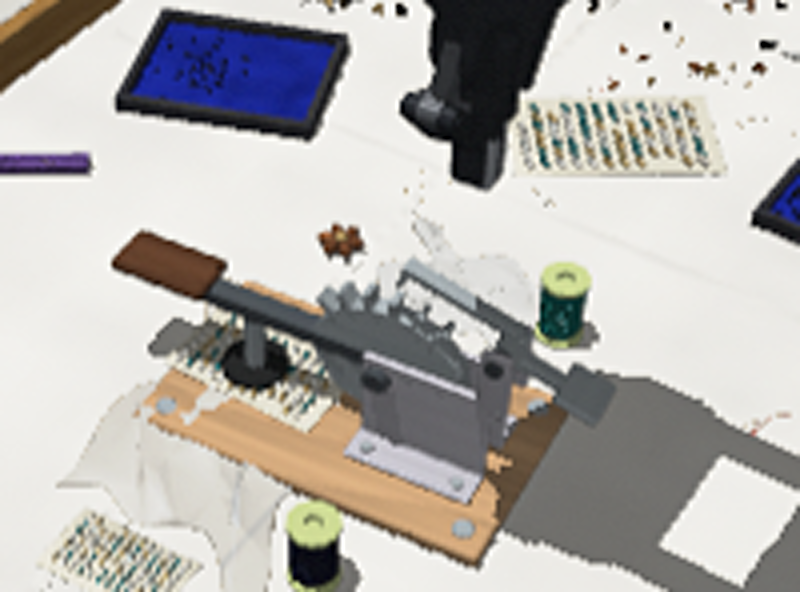

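The paddle and foot are at the same pixels as under load ((113,262) and (255,365)). The card, spools and rosette are unmoved, the pawl is still out, and nothing is being touched. I'll hand it in.

```bash
python3 -c "from rig import env; print(env.close_job())"
```

```text
the job is handed in; nothing more can be done
None
```

The job is handed in at about 16.5 s of the 38 s allowed. By all my checks the foot is down on the card and the pawl is out of the teeth. No verdict was reported.

- **Pawl:** I pressed the thumb pad down with the closed fingertips until it met its stop. It went down 14 mm, and the force reached 21 N there. The pictures taken afterwards show the pawl staying clear of the teeth.
- **Arm:** I pushed the paddle down along its arc at about 2–6 N until the foot met the card. The fingertips were then at 83.6 mm (83 mm expected), and I stopped at 24 N. I then lifted clear.
- **Last picture, fingers clear:** The paddle and foot show no movement from where they were under load. The card, both spools, the rosette and the part of the peg in view look unmoved, and the wrist force is back at noise level.
- **Not checked:** I judged the arm and pawl angles from fingertip heights and pictures, because the joints cannot be read directly. The star at the far right was outside the crops I viewed afterwards, but the arm never went near it.

No check failed. The two cameras differed by about 2–4 mm on points of the base plate and spools, and I averaged that out for the plate.

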